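# Roll the long dice tube back onto its inlaid strip

### The arm

A 6-joint arm with a two-finger parallel gripper is mounted at the origin on the work surface. World frame = base frame: x ahead of the robot, y to its left, z up, the work surface at z = 0. Lengths are in m, angles in rad, forces in N, time in s.
With the tool pointing down it reaches from about 0.35 to 0.8 m from the base axis. Payload 7.3 kg.
Tool frame: the origin (TCP) lies midway between the tips of the shut fingers; the grasp point (between the pads) lies 19 mm behind it; z points along the fingers, y is the direction in which the jaws open and shut (so a half turn about z gives the same grasp; the last joint's range is limited). The gripper opens to 85 mm and grips with 20 to 120 N. Pads are 22 mm wide; open, the fingers measure 114 mm over their backs; the gripper's body (76 mm by 85 mm) begins 54 mm behind the grasp point. The pads swing forward as they close: fully open they stand 13 mm farther back than shut.
Start: joints at [-1.451, 0.342, 1.524, -0, 1.275, -0.146], TCP at [0.138, -0.507, 0.231] pointing down, gripper open.
Joint ranges: [-2.53, 2.53], [-0.77, 2.02], [0.04, 2.7], [-1, 4.14], [0.28, 2.66], [-3.11, 3.11]. Speed limits (rad/s): [2.57, 2.57, 3.14, 3.14, 3.14, 3.14].

### API

Orientations are given as a unit quaternion [x, y, z, w].
In Python, from workcell import r, read_camera, camera_params, sign_off, spotter gives the robot as it stands.
- The arm moves only by the tool play_rows, never from a script. Its argument "rows" is a list that holds one entry, the list of rows, each a list of 7 numbers: the finger opening in m, from 0 to 0.0854, then the shift along the tool's x, y, z in m, then the turn, a rotation vector about the tool's x, y, z in rad. A call has 1 to 20 rows; each row is the pose to reach, as a shift and turn from the pose commanded when the call began, along the tool's axes at that moment; what a row does not reach only later rows make up. A row lasts 1/8 s, in which the tool goes at most 62.5 mm and 10.7 degrees, less where a joint would pass 70% of its speed; a pose out of reach is approached as far as the arm can. A call with a gripper value outside its range is refused whole. The fingers move at their own pace and stop on an object; "force" is the grip in N (left out, the last holds). Time passes only in rows, so rows that repeat a pose let the fingers close. It gives the time, the measured TCP pose, the force and the opening at its end, in the units of the state.
- r.get_state(): the state, without advancing time (a new reading comes with each control period).
- read_camera(name): name is "side" or "top"; returns the picture (400x640x3 uint8, red, green, blue); there is no depth.
- camera_params(name): a dict with "intrinsics" (3x3 intrinsics, pixels), "extrinsics" (4x4, takes a point from camera to world coordinates). Camera axes: x right, y up, looking along -z (the intrinsics and any distortion apply to the point x, -y, -z); pixel columns grow to the right and rows downward; lengths in m; the calibration is good to about 2 mm. A picture is of the moment at which its call begins. camera_params takes no time and is no camera call.
- sign_off(): hands the job in, once; it reports no verdict.
Trained networks look in the newest picture that a camera, given by its name, has taken for a name from the list of things; names that differ only in an ending like _2 or _b are one class to them, and where a whole thing is asked for, a point or a joint stands for the part that bears it (a point fixed in the world has none). Each returns a list of dicts, best first, with "p" (0 to 1); they miss things now and then, are a little off and sometimes report something else, mostly with a low value. They report only what shows in the picture. A call takes as long as a camera call. They do not tell look-alikes from the thing itself.
- spotter.search_frame(query, camera): "position" ([x, y, z] in m, in world coordinates, good to about 4 mm: the middle of the surface that is visible of it).
- spotter.place_of(query, camera): "position" ([x, y, z] in m, in world coordinates, good to about 4 mm: a listed point, or the origin of a listed thing).
The state is a dict: "clock": time; "joint_positions": joint angles; "qd": joint speeds; "joint_torque": joint torques, N m; "ee_pos": TCP position; "eef_rot": TCP orientation; "wrist_force": force on the tool from outside, world axes, zero at the start; "ft_torque": the same for the moment, N m; "finger_gap": finger opening in m.
Only numpy, scipy, OpenCV 4.12 (cv2) and the standard library are available. Lean on these libraries where they do the work, as an engineer would, in place of code of your own. Each camera call takes 0.05 s, during which the arm holds its last target.

### The job

Roll the long bamboo dice tube along the black shelf and let it come to rest centred on the inlaid bamboo strip, lying lengthwise along it. Its end plugs are loose, so keep it on the shelf: roll it with a push, do not lift it or drag it. Leave the short tube and the glass paperweight where they are.

Things in the scene. Friction and masses are not known exactly. Their poses are not given: they have to be found in the camera images.
- dice_tube: Long bamboo tube lying on the shelf: 130 mm long, 40 mm diameter, 110 g, a darker band near each end. Origin: its middle, on the axis, 20 mm up. x along the tube; y, z turn as it rolls. Starts 130 to 190 mm to either side of the strip, parallel to it within 3 degrees and level with it lengthwise within 6 mm: it rolls straight there. Pushed at 0.1 m/s and let go it coasts under 10 mm.
- mark: The mark: a flat pale bamboo strip inlaid in the black shelf, 150 x 40 mm, fixed, nothing catches on it. Origin: its centre, at shelf height. x along its length (roughly away from the robot), y across it: the tube rolls along y. A closed dice box stands beyond it at x = 0.27 in this frame and two pawns (46 mm tall) near x = 0.14, y = +0.10 and -0.10.
- short_tube: Short bamboo tube, not to be moved: 40 mm diameter like the long one but only 75 mm long, lying parallel to the strip on the opposite side from the long tube, 130 to 190 mm from it. Origin: its middle, on the axis, 20 mm up; x along the tube.
- paperweight: The glass paperweight, a clear rounded dome 64 mm in diameter and 39 mm tall, standing 140 to 160 mm beyond the strip's centre along the strip's x; not to be moved. The origin is the centre of its underside.
Things that resemble listed ones, but are neither listed nor needed, are in the scene too. Leave any green or red look-alike of the dice_tube alone.

How it is judged:
By the outcome, as a careful person would: the job done as asked, in the order asked, and still so for the second after the job is handed in, with the robot touching nothing.
It also fails if it takes over 42 s, if anything falls off the work surface, if the arm or the gripper's body presses on something with over 40 N, if the wrist force passes 120 N, or if a joint passes its speed limit or range.

## Working session

There is one attempt and no reset: what is moved stays moved. The work goes in short steps, Python scripts to look and compute and a tool call to move; the robot and the scene stay as the last step left them, time stands still between calls to the robot, and variables do not carry over. Pictures are saved under pics/ and viewed, and the job is handed in when it is done.

Besides the shell and the picture viewer there is one more tool, called as name(argument=value, ...), one argument or row to a line, values as JSON. play_rows: Moves the arm, as the interface text tells. Its arguments: {"type":"object","properties":{"rows":{"type":"array"},"force":{"type":"number"}},"required":["rows"]}

```bash
mkdir -p pics; ls; python3 - <<'E'
from workcell import r, read_camera, camera_params, spotter
import cv2,numpy as np
s=r.get_state(); print(s['clock'],s['ee_pos'],s['eef_rot'])
for c in ('top','side'):
    im=read_camera(c); cv2.imwrite(f'pics/{c}0.png',im[:,:,::-1])
    p=camera_params(c); print(c,np.round(p['intrinsics'],1).tolist(),np.round(p['extrinsics'],3).tolist(),[k for k in p])
    for q in ('dice_tube','mark','short_tube','paperweight'):
        print(q,[(np.round(d['position'],3).tolist(),round(d['p'],2)) for d in spotter.place_of(q,c)])
E
```

```text
pics
0.0 [ 0.13788574 -0.50614784  0.23063629] [ 9.91180837e-01  1.32513994e-01  3.21493114e-06 -7.68150316e-04]
top [[402.1, 0.0, 322.3], [0.0, 402.1, 197.4], [0.0, 0.0, 1.0]] [[0.011, 0.99, -0.138, 0.407], [-1.0, 0.011, -0.002, 0.011], [-0.0, 0.138, 0.99, 0.726], [0.0, 0.0, 0.0, 1.0]] ['intrinsics', 'extrinsics']
dice_tube [([0.461, 0.246, 0.019], 0.89), ([0.321, -0.143, 0.022], 0.73), ([0.46, 0.058, 0.02], 0.72), ([0.308, 0.166, 0.024], 0.67)]
mark [([0.504, -0.073, 0.0], 0.7)]
short_tube [([0.573, -0.237, 0.024], 0.95)]
paperweight [([0.639, -0.018, -0.002], 0.66)]
side [[464.9, 0.0, 332.8], [0.0, 464.9, 196.3], [0.0, 0.0, 1.0]] [[-0.894, 0.258, -0.366, 0.178], [-0.448, -0.526, 0.723, 0.676], [-0.006, 0.81, 0.586, 0.566], [0.0, 0.0, 0.0, 1.0]] ['intrinsics', 'extrinsics']
dice_tube [([0.458, 0.063, 0.017], 0.97), ([0.324, -0.141, 0.02], 0.91), ([0.312, 0.167, 0.021], 0.9), ([0.458, 0.239, 0.021], 0.71)]
mark []
short_tube [([0.567, -0.238, 0.02], 0.83)]
paperweight [([0.64, -0.02, -0.001], 0.89)]
```

View pics/top0.png

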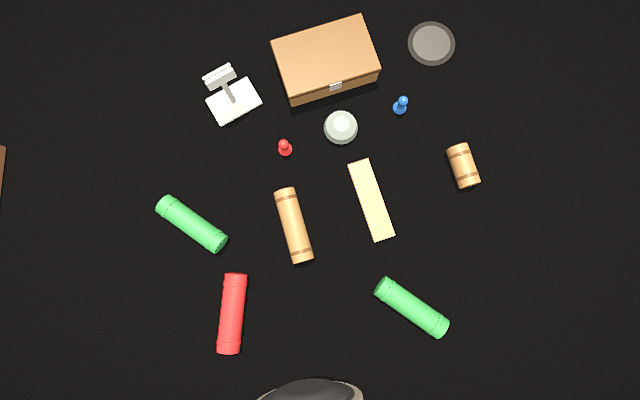

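View pics/side0.png

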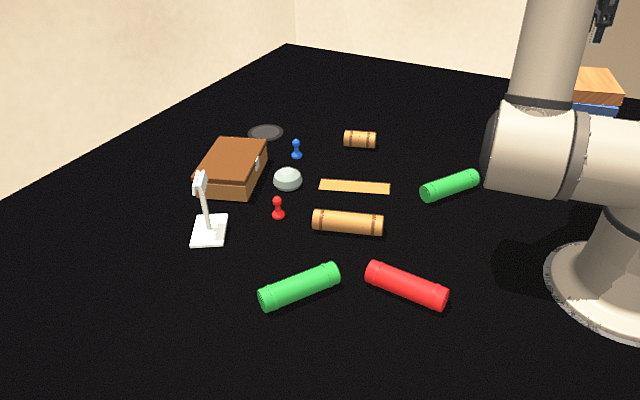

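The top view shows four long-tube candidates: bamboo at px (294,225), green at (191,224) and (411,307), and red at (231,313). Only the bamboo one with dark end bands fits the description. The strip is at (371,200), the short tube at (463,165) and the paperweight at (341,127). Next I'll take an enlarged crop and fit the tube and strip with the calibration.

```bash
cat > h.py <<'E'
import numpy as np, cv2
from workcell import r, read_camera, camera_params, spotter
from scipy.optimize import minimize
def proj(P,c):
    p=camera_params(c);K=np.array(p['intrinsics']);E=np.array(p['extrinsics'])
    q=(np.asarray(P)-E[:3,3])@E[:3,:3]; q=q*[1,-1,-1]; u=q@K.T
    return u[:,:2]/u[:,2:]
def mask(im,roi):
    h=cv2.cvtColor(im,cv2.COLOR_RGB2HSV)
    m=((h[...,0]<32)&(h[...,0]>5)&(h[...,1]>60)&(h[...,2]>70)).astype(np.uint8)
    z=np.zeros_like(m); x0,y0,x1,y1=roi; z[y0:y1,x0:x1]=m[y0:y1,x0:x1]
    n,l,st,_=cv2.connectedComponentsWithStats(z); k=1+np.argmax(st[1:,4]); return (l==k).astype(np.uint8)
def cyl(x,L=.13,R=.02):
    a=np.array([np.cos(x[2]),np.sin(x[2]),0]);n=np.array([-a[1],a[0],0]);c=np.array([x[0],x[1],R])
    t=np.linspace(0,2*np.pi,48,endpoint=False)[:,None]
    ring=R*(np.cos(t)*n+np.sin(t)*np.array([0,0,1]))
    return np.vstack([c+ring+s*L/2*a for s in(-1,1)])
def rect(x,L=.15,W=.04):
    a=np.array([np.cos(x[2]),np.sin(x[2]),0]);n=np.array([-a[1],a[0],0])
    return np.array([[x[0],x[1],0]+i*L/2*a+j*W/2*n for i in(-1,1) for j in(-1,1)])
def fit(f,x0,ms):
    S=4
    def cost(x):
        t=0
        for c,m in ms.items():
            hull=cv2.convexHull(proj(f(x),c).astype(np.float32))
            b=np.zeros((400*S,640*S),np.uint8); cv2.fillConvexPoly(b,np.round((hull+.5)*S*16-8).astype(np.int32),1,shift=4)
            bb=cv2.resize(b.astype(np.float32),(640,400),interpolation=cv2.INTER_AREA)
            t+=np.abs(bb-m).sum()/m.sum()
        return t
    x0=np.array(x0)
    o=minimize(cost,x0,method='Nelder-Mead',options=dict(initial_simplex=np.vstack([x0]+[x0+np.eye(3)[i]*[.008,.008,.08] for i in range(3)]),xatol=1e-5,fatol=1e-5))
    return o.x,o.fun
E
python3 - <<'E'
from h import *
T=cv2.imread('pics/top0.png')[:,:,::-1];S=cv2.imread('pics/side0.png')[:,:,::-1]
cv2.imwrite('pics/crop0.png',cv2.resize(T[140:280,250:500][:,:,::-1],None,fx=3,fy=3,interpolation=cv2.INTER_CUBIC))
mt={'top':mask(T,(265,180,325,270)),'side':mask(S,(300,200,395,243))}
mm={'top':mask(T,(340,150,405,250)),'side':mask(S,(310,172,400,200))}
for nm,f,x0,ms in(('tube',cyl,[.46,.06,.2],mt),('mark',rect,[.504,-.073,.2],mm)):
    for sel in (('top',),('side',),('top','side')):
        x,v=fit(f,x0,{k:ms[k] for k in sel}); print(nm,sel,x.round(4),round(v,3))
E
```

```text
tube ('top',) [0.4571 0.0631 0.2988] 0.075
tube ('side',) [0.458  0.0626 0.2974] 0.032
tube ('top', 'side') [0.4577 0.0631 0.299 ] 0.114
mark ('top',) [ 0.5082 -0.0712  0.3193] 10.604
mark ('side',) [ 0.5071 -0.0763  0.3335] 0.107
mark ('top', 'side') [ 0.5088 -0.072   0.3443] 10.809
```

View pics/crop0.png

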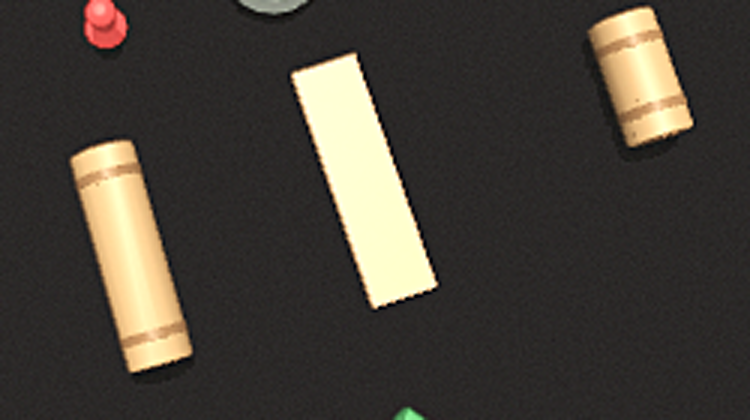

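The crop confirms it: the long tube has a dark band near each end, and the pale strip is beside it. The strip is overexposed in the top view, so I'll fix its mask.

```bash
python3 - <<'E'
from h import *
T=cv2.imread('pics/top0.png')[:,:,::-1];S=cv2.imread('pics/side0.png')[:,:,::-1]
def bm(im,roi,th):
    z=np.zeros(im.shape[:2],np.uint8);x0,y0,x1,y1=roi;z[y0:y1,x0:x1]=im[y0:y1,x0:x1,0]>th;return z
mm={'top':bm(T,(340,150,405,250),110),'side':bm(S,(310,172,400,200),110)}
mt={'top':bm(T,(265,180,325,270),75),'side':bm(S,(305,200,395,243),75)}
print([m.sum() for m in (*mm.values(),*mt.values())])
for nm,f,x0,ms in(('tube',cyl,[.46,.06,.2],mt),('mark',rect,[.507,-.074,.3],mm)):
    for sel in (('top',),('side',),('top','side')):
        x,v=fit(f,x0,{k:ms[k] for k in sel}); print(nm,sel,x.round(4),round(v,3))
    if nm=='tube': t=x
m=x;a=np.array([np.cos(m[2]),np.sin(m[2])]);n=np.array([-a[1],a[0]])
print('tube in mark',(t[:2]-m[:2])@a,(t[:2]-m[:2])@n,np.degrees(t[2]-m[2]))
E
```

```text
[np.uint64(1934), np.uint64(811), np.uint64(1732), np.uint64(1522)]
tube ('top',) [0.4569 0.0631 0.2976] 0.033
tube ('side',) [0.458  0.0624 0.2967] 0.032
tube ('top', 'side') [0.4576 0.063  0.2982] 0.073
mark ('top',) [ 0.5072 -0.0753  0.3321] 0.06
mark ('side',) [ 0.5077 -0.0762  0.3327] 0.067
mark ('top', 'side') [ 0.5072 -0.0759  0.3298] 0.131
tube in mark -0.0018960371869393795 0.1475243363633265 -1.8151058802747977
```

```bash
python3 - <<'E'
from h import *
from scipy.spatial.transform import Rotation as R
s=r.get_state();p0=np.array(s['ee_pos']);R0=R.from_quat(s['eef_rot']);print(p0,R0.as_matrix().round(3).tolist())
m=np.array([.5073,-.0757]);th=.331
a=np.array([np.cos(th),np.sin(th)]);n=np.array([-a[1],a[0]])
T=m+.197*n
print('target',T)
M=np.array([[n[0],a[0],0],[n[1],a[1],0],[0,0,-1]])
print('total rv',(R0.inv()*R.from_matrix(M)).as_rotvec())
r0,r1=np.hypot(*p0[:2]),np.hypot(*T);f0,f1=np.arctan2(p0[1],p0[0]),np.arctan2(T[1],T[0])
for u in np.arange(1,20)/18.:
    u=min(u,1)
    rr=r0+u*(r1-r0);f=f0+u*(f1-f0);d=R0.inv().apply([rr*np.cos(f)-p0[0],rr*np.sin(f)-p0[1],0])
    print(d.round(3).tolist(),round(-u*np.radians(93.8),3))
E
```

```text
[ 0.13792451 -0.50654061  0.23129258] [[0.965, 0.263, -0.0], [0.263, -0.965, -0.0], [-0.0, 0.0, -1.0]]
target [0.44327719 0.11060641]
total rv [-1.68876202e-05  3.19067908e-05 -1.63600245e+00]
[0.045, -0.006, -0.0] -0.091
[0.089, -0.015, -0.0] -0.182
[0.131, -0.028, -0.0] -0.273
[0.172, -0.045, -0.0] -0.364
[0.211, -0.065, -0.0] -0.455
[0.248, -0.088, -0.0] -0.546
[0.283, -0.114, -0.0] -0.637
[0.314, -0.143, -0.0] -0.728
[0.343, -0.174, -0.0] -0.819
[0.369, -0.207, -0.0] -0.91
[0.392, -0.243, -0.0] -1.0
[0.412, -0.279, -0.0] -1.091
[0.428, -0.317, -0.0] -1.182
[0.441, -0.356, -0.0] -1.273
[0.45, -0.396, -0.0] -1.364
[0.456, -0.436, -0.0] -1.455
[0.458, -0.476, -0.0] -1.546
[0.457, -0.515, -0.0] -1.637
[0.457, -0.515, -0.0] -1.637
```

play_rows(
  rows=[
    [[0.085, 0.045, -0.006, 0, 0, 0, -0.091], [0.085, 0.089, -0.015, 0, 0, 0, -0.182], [0.085, 0.131, -0.028, 0, 0, 0, -0.273], [0.085, 0.172, -0.045, 0, 0, 0, -0.364], [0.085, 0.211, -0.065, 0, 0, 0, -0.455], [0.085, 0.248, -0.088, 0, 0, 0, -0.546], [0.085, 0.283, -0.114, 0, 0, 0, -0.637], [0.085, 0.314, -0.143, 0, 0, 0, -0.728], [0.085, 0.343, -0.174, 0, 0, 0, -0.819], [0.085, 0.369, -0.207, 0, 0, 0, -0.91], [0.085, 0.392, -0.243, 0, 0, 0, -1.0], [0.085, 0.412, -0.279, 0, 0, 0, -1.091], [0.085, 0.428, -0.317, 0, 0, 0, -1.182], [0.085, 0.441, -0.356, 0, 0, 0, -1.273], [0.085, 0.45, -0.396, 0, 0, 0, -1.364], [0.085, 0.456, -0.436, 0, 0, 0, -1.455], [0.085, 0.458, -0.476, 0, 0, 0, -1.546], [0.085, 0.457, -0.515, 0, 0, 0, -1.636], [0.085, 0.457, -0.515, 0, 0, 0, -1.636], [0.085, 0.457, -0.515, 0, 0, 0, -1.636]],
  ],
)

```text
clock: 3.0
ee_pos: [0.4438, 0.1101, 0.2314]
eef_rot: [0.581, 0.814, -0.0, 0.0]
wrist_force: [1.0, -1.1, -0.6]
finger_gap: 0.0855
```

play_rows(
  rows=[
    [[0.085, 0, 0, 0.05, 0, 0, 0], [0.085, 0, 0, 0.1, 0, 0, 0], [0.085, 0, 0, 0.15, 0, 0, 0], [0.085, 0, 0, 0.18, 0, 0, 0], [0.085, 0, 0, 0.2, 0, 0, 0], [0.085, 0, 0, 0.205, 0, 0, 0], [0.085, 0, 0, 0.205, 0, 0, 0]],
  ],
)

```text
clock: 3.88
ee_pos: [0.4441, 0.1097, 0.0265]
eef_rot: [0.582, 0.814, 0.0, 0.0]
wrist_force: [1.6, 0.0, -0.4]
finger_gap: 0.0849
```

```bash
python3 - <<'E'
from h import *
T=read_camera('top');S=read_camera('side')
cv2.imwrite('pics/a1.png',np.hstack([cv2.resize(x,None,fx=2,fy=2,interpolation=cv2.INTER_CUBIC)[:,:,::-1] for x in (T[120:320,180:380],S[120:320,230:430])]))
s=r.get_state();print(s['ee_pos'],s['joint_positions'],s['wrist_force'])
E
```

```text
[0.44437859 0.11008578 0.02707082] [ 7.52634745e-02  5.10906998e-01  1.94813866e+00 -2.01595530e-04
  6.80875645e-01 -2.54891486e-01] [ 0.4252307   0.11343219 -1.17952942]
```

View pics/a1.png

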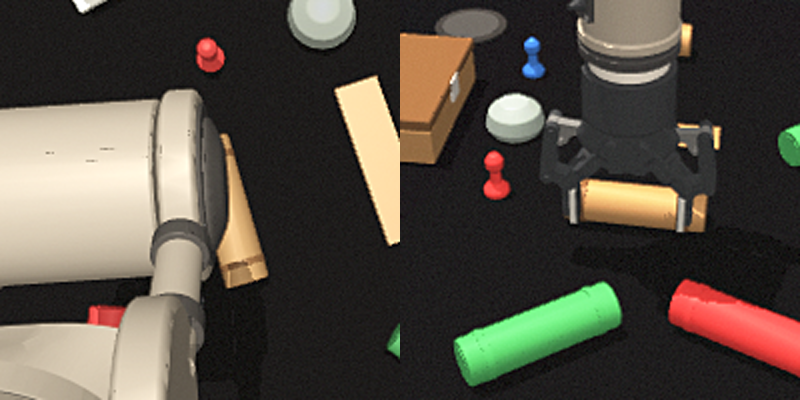

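The side view shows the open fingers standing behind the tube, level with both its ends and clear of everything else. I'll go down and push slowly toward the strip.

play_rows(
  rows=[
    [[0.085, 0, 0, 0.015, 0, 0, 0], [0.085, 0, 0, 0.025, 0, 0, 0], [0.085, 0, 0, 0.028, 0, 0, 0], [0.085, -0.005, 0, 0.028, 0, 0, 0], [0.085, -0.01, 0, 0.028, 0, 0, 0], [0.085, -0.013, 0, 0.028, 0, 0, 0], [0.085, -0.015, 0, 0.028, 0, 0, 0], [0.085, -0.017, 0, 0.028, 0, 0, 0], [0.085, -0.019, 0, 0.028, 0, 0, 0], [0.085, -0.021, 0, 0.028, 0, 0, 0], [0.085, -0.023, 0, 0.028, 0, 0, 0], [0.085, -0.026, 0, 0.028, 0, 0, 0], [0.085, -0.029, 0, 0.028, 0, 0, 0], [0.085, -0.033, 0, 0.028, 0, 0, 0], [0.085, -0.037, 0, 0.028, 0, 0, 0], [0.085, -0.041, 0, 0.028, 0, 0, 0], [0.085, -0.044, 0, 0.028, 0, 0, 0], [0.085, -0.046, 0, 0.028, 0, 0, 0], [0.085, -0.047, 0, 0.028, 0, 0, 0], [0.085, -0.047, 0, 0.028, 0, 0, 0]],
  ],
)

```text
clock: 6.48
ee_pos: [0.4589, 0.0659, -0.0017]
eef_rot: [0.581, 0.814, -0.0, 0.0]
wrist_force: [0.1, -0.1, -0.3]
finger_gap: 0.0849
```

```bash
python3 - <<'E'
from h import *
T=read_camera('top');S=read_camera('side')
cv2.imwrite('pics/a2.png',np.hstack([cv2.resize(x,None,fx=2,fy=2,interpolation=cv2.INTER_CUBIC)[:,:,::-1] for x in (T[120:320,220:420],S[120:320,230:430])]))
s=r.get_state();print(s['clock'],s['ee_pos'],s['wrist_force'])
E
```

```text
6.575 [ 0.45884057  0.06597931 -0.00172923] [-0.26342307  1.08040558  0.20441898]
```

View pics/a2.png

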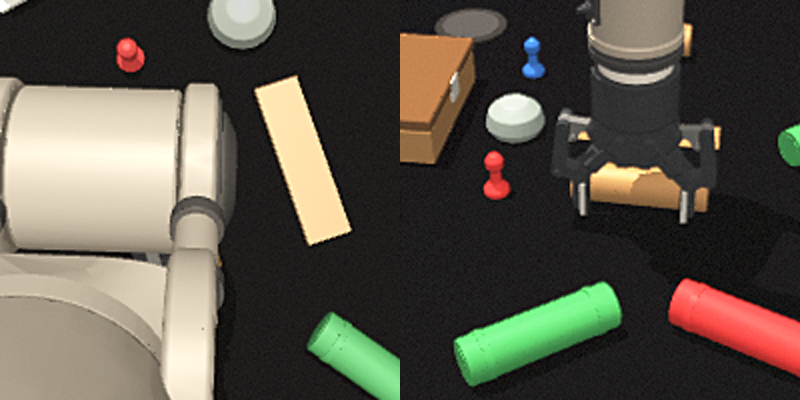

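The tube rolled with the fingers and stayed level with them. I'll push on, stopping about 10 mm short of the strip's centre.

play_rows(
  rows=[
    [[0.085, -0.002, 0, 0, 0, 0, 0], [0.085, -0.005, 0, 0, 0, 0, 0], [0.085, -0.01, 0, 0, 0, 0, 0], [0.085, -0.016, 0, 0, 0, 0, 0], [0.085, -0.023, 0, 0, 0, 0, 0], [0.085, -0.03, 0, 0, 0, 0, 0], [0.085, -0.037, 0, 0, 0, 0, 0], [0.085, -0.044, 0, 0, 0, 0, 0], [0.085, -0.051, 0, 0, 0, 0, 0], [0.085, -0.058, 0, 0, 0, 0, 0], [0.085, -0.065, 0, 0, 0, 0, 0], [0.085, -0.072, 0, 0, 0, 0, 0], [0.085, -0.079, 0, 0, 0, 0, 0], [0.085, -0.085, 0, 0, 0, 0, 0], [0.085, -0.091, 0, 0, 0, 0, 0], [0.085, -0.096, 0, 0, 0, 0, 0], [0.085, -0.1, 0, 0, 0, 0, 0], [0.085, -0.103, 0, 0, 0, 0, 0], [0.085, -0.105, 0, 0, 0, 0, 0], [0.085, -0.106, 0, 0, 0, 0, 0]],
  ],
)

```text
clock: 9.07
ee_pos: [0.4933, -0.0344, -0.0017]
eef_rot: [0.581, 0.814, -0.0, 0.0]
wrist_force: [-0.2, -0.9, -0.2]
finger_gap: 0.0848
```

```bash
python3 - <<'E'
from h import *
T=read_camera('top');S=read_camera('side')
cv2.imwrite('pics/a3.png',np.hstack([cv2.resize(x,None,fx=2,fy=2,interpolation=cv2.INTER_CUBIC)[:,:,::-1] for x in (T[120:320,260:460],S[120:320,230:430])]))
s=r.get_state();print(s['clock'],s['ee_pos'],s['wrist_force'])
p=np.array(s['ee_pos'])[:2]-[.5073,-.0757];th=.331;a=np.array([np.cos(th),np.sin(th)]);n=np.array([-a[1],a[0]]);print(p@a,p@n)
E
```

```text
9.175 [ 0.49329916 -0.03434092 -0.00172943] [ 0.014678   -0.3685416   0.07327691]
0.00020040010914035096 0.04366413744801088
```

View pics/a3.png

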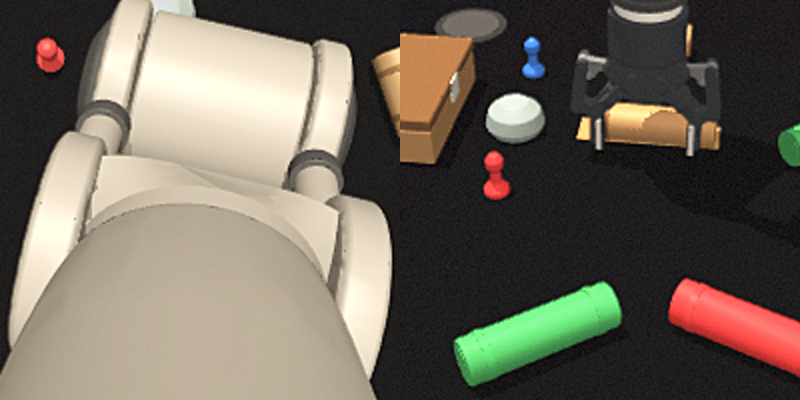

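play_rows(
  rows=[
    [[0.085, 0.005, 0, 0, 0, 0, 0], [0.085, 0.02, 0, 0, 0, 0, 0], [0.085, 0.025, 0, -0.01, 0, 0, 0], [0.085, 0.025, 0, -0.06, 0, 0, 0], [0.085, 0.025, 0, -0.11, 0, 0, 0], [0.085, 0.025, 0, -0.12, 0, 0, 0], [0.085, 0.025, 0, -0.12, 0, 0, 0]],
  ],
)

```text
clock: 10.05
ee_pos: [0.4853, -0.0104, 0.1189]
eef_rot: [0.581, 0.814, 0.0, 0.001]
wrist_force: [-0.4, 0.9, -0.7]
finger_gap: 0.0851
```

```bash
python3 - <<'E'
from h import *
T=read_camera('top');S=read_camera('side')
cv2.imwrite('pics/a4.png',np.hstack([cv2.resize(x,None,fx=2,fy=2,interpolation=cv2.INTER_CUBIC)[:,:,::-1] for x in (T[120:320,260:460],S[120:320,230:430])]))
E
```

```text
(no output)
```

View pics/a4.png

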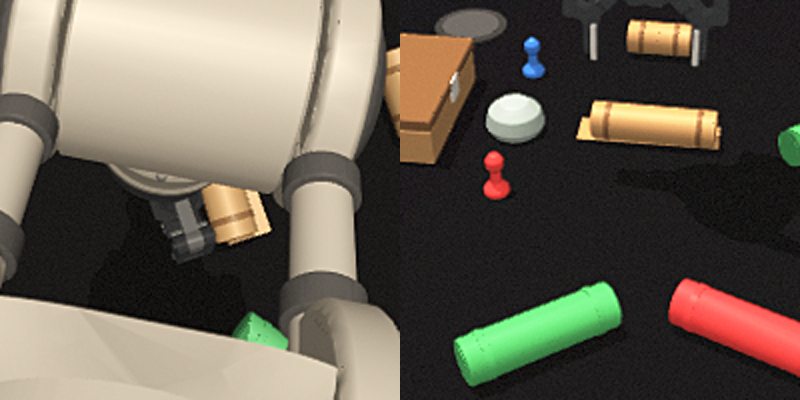

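```bash
cat >> h.py <<'E'
MK=np.array([.5075,-.0758,.331])
def ufit(S,roi,x0,th=75,c='side',mk=None):
    z=np.zeros((400,640),np.float32);X0,Y0,X1,Y1=roi;z[Y0:Y1,X0:X1]=S[Y0:Y1,X0:X1,0]>th
    mk=MK if mk is None else mk
    s=4
    def ren(x):
        b=np.zeros((400*s,640*s),np.uint8)
        for P in (rect(mk),cyl(x)):
            h=cv2.convexHull(proj(P,c).astype(np.float32)); cv2.fillConvexPoly(b,np.round((h+.5)*s*16-8).astype(np.int32),1,shift=4)
        return cv2.resize(b.astype(np.float32),(640,400),interpolation=cv2.INTER_AREA)
    cost=lambda x:np.abs(ren(x)-z).sum()/z.sum()
    best=None
    for d in (0,.004,-.004):
        x1=np.array(x0)+[0,d,0]
        o=minimize(cost,x1,method='Nelder-Mead',options=dict(initial_simplex=np.vstack([x1]+[x1+np.eye(3)[i]*[.006,.006,.05] for i in range(3)]),xatol=1e-5,fatol=1e-5))
        if best is None or o.fun<best.fun: best=o
    x=best.x;a=np.array([np.cos(MK[2]),np.sin(MK[2])]);n=np.array([-a[1],a[0]])
    d=x[:2]-mk[:2]
    return x,best.fun,(d@a*1e3,d@n*1e3,np.degrees(x[2]-mk[2])),ren(x),z
E
python3 - <<'E'
from h import *
S=read_camera('side')
res=ufit(S,(312,160,400,200),[.503,-.065,.33]);print(res[0].round(4),res[1],res[2])
print([ (np.round(d['position'],3),d['p']) for d in spotter.place_of('dice_tube','side')[:2]])
o=S.copy();cs,_=cv2.findContours((res[3]>.5).astype(np.uint8),0,2)
o=cv2.resize(o[150:210,300:410],None,fx=7,fy=7,interpolation=cv2.INTER_CUBIC)
for c in cs: cv2.polylines(o,[((c-[300,150])*7+3).astype(np.int32)],True,(0,255,0),1)
cv2.imwrite('pics/f4.png',o[:,:,::-1])
E
```

```text
[ 0.4979 -0.0666  0.2975] 0.042787063866853714 (np.float64(-6.095194354393174), np.float64(11.780725169154428), np.float64(-1.9166344681026355))
[(array([0.311, 0.166, 0.021]), 0.93), (array([ 0.32 , -0.139,  0.021]), 0.9)]
```

View pics/f4.png

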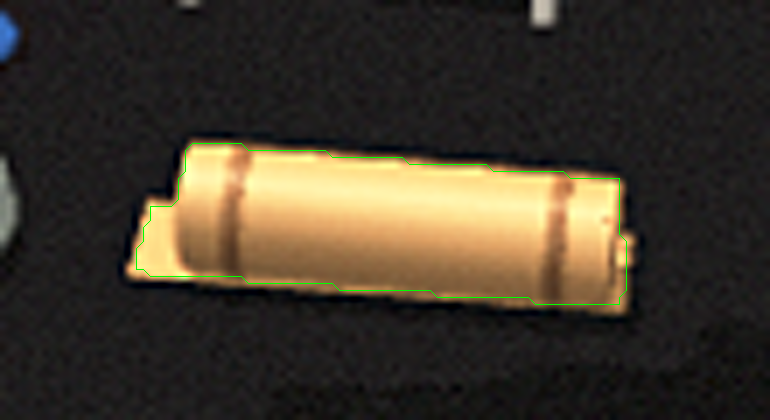

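The tube rolled straight, and the overlay fits well. It's 11.8 mm short of centre across the strip, about 6 mm toward the robot lengthwise and 1.9° off parallel, which is the tilt it started with. I'll push the last 12 mm slowly with the same contact.

play_rows(
  rows=[
    [[0.085, 0, 0, 0.05, 0, 0, 0], [0.085, 0, 0, 0.1, 0, 0, 0], [0.085, 0, 0, 0.118, 0, 0, 0], [0.085, 0, 0, 0.12, 0, 0, 0], [0.085, -0.008, 0, 0.12, 0, 0, 0], [0.085, -0.016, 0, 0.12, 0, 0, 0], [0.085, -0.021, 0, 0.12, 0, 0, 0], [0.085, -0.023, 0, 0.12, 0, 0, 0], [0.085, -0.025, 0, 0.12, 0, 0, 0], [0.085, -0.027, 0, 0.12, 0, 0, 0], [0.085, -0.029, 0, 0.12, 0, 0, 0], [0.085, -0.031, 0, 0.12, 0, 0, 0], [0.085, -0.033, 0, 0.12, 0, 0, 0], [0.085, -0.0345, 0, 0.12, 0, 0, 0], [0.085, -0.0355, 0, 0.12, 0, 0, 0], [0.085, -0.036, 0, 0.12, 0, 0, 0], [0.085, -0.0365, 0, 0.12, 0, 0, 0], [0.085, -0.0365, 0, 0.12, 0, 0, 0], [0.085, -0.0365, 0, 0.12, 0, 0, 0]],
  ],
)

```text
clock: 12.62
ee_pos: [0.497, -0.0452, -0.0017]
eef_rot: [0.581, 0.814, -0.0, 0.0]
wrist_force: [0.6, -0.3, -0.5]
finger_gap: 0.0849
```

play_rows(
  rows=[
    [[0.085, 0.005, 0, 0, 0, 0, 0], [0.085, 0.02, 0, 0, 0, 0, 0], [0.085, 0.025, 0, -0.01, 0, 0, 0], [0.085, 0.025, 0, -0.06, 0, 0, 0], [0.085, 0.025, 0, -0.11, 0, 0, 0], [0.085, 0.025, 0, -0.12, 0, 0, 0], [0.085, 0.025, 0, -0.12, 0, 0, 0]],
  ],
)

```text
clock: 13.5
ee_pos: [0.489, -0.0213, 0.1189]
eef_rot: [0.581, 0.814, 0.0, 0.001]
wrist_force: [0.1, -1.4, -0.7]
finger_gap: 0.0849
```

```bash
python3 - <<'E'
from h import *
S=read_camera('side');print(r.get_state()['clock'])
res=ufit(S,(312,160,400,200),[.503,-.075,.30]);print(res[0].round(4),res[1],res[2])
cs,_=cv2.findContours((res[3]>.5).astype(np.uint8),0,2)
o=cv2.resize(S[150:210,300:410],None,fx=7,fy=7,interpolation=cv2.INTER_CUBIC)
for c in cs: cv2.polylines(o,[((c-[300,150])*7+3).astype(np.int32)],True,(0,255,0),1)
cv2.imwrite('pics/f5.png',o[:,:,::-1])
E
```

```text
13.55
[ 0.501  -0.0777  0.2971] 0.03891206532716751 (np.float64(-6.795044579874739), np.float64(0.30691614575036247), np.float64(-1.944643783881317))
```

View pics/f5.png

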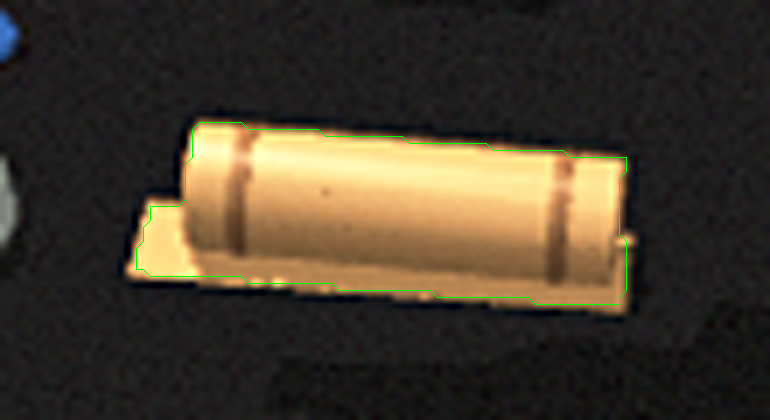

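Across the strip it's now within 0.3 mm. I'll clear the arm and check with the top camera before handing in.

play_rows(
  rows=[
    [[0.085, 0.01, 0, -0.04, 0, 0, 0], [0.085, 0.03, 0, -0.08, 0, 0, 0], [0.085, 0.07, 0, -0.1, 0, 0, 0], [0.085, 0.11, 0, -0.1, 0, 0, 0], [0.085, 0.15, 0, -0.1, 0, 0, 0], [0.085, 0.19, 0, -0.1, 0, 0, 0], [0.085, 0.23, 0, -0.1, 0, 0, 0], [0.085, 0.27, 0, -0.1, 0, 0, 0], [0.085, 0.31, 0, -0.1, 0, 0, 0], [0.085, 0.35, 0, -0.1, 0, 0, 0], [0.085, 0.37, 0, -0.1, 0, 0, 0], [0.085, 0.37, 0, -0.1, 0, 0, 0]],
  ],
)

```text
clock: 15.05
ee_pos: [0.3675, 0.3289, 0.2164]
eef_rot: [0.58, 0.815, -0.002, -0.001]
wrist_force: [-0.7, -0.5, -0.0]
finger_gap: 0.085
```

```bash
python3 - <<'E'
from h import *
T=read_camera('top');S=read_camera('side');s=r.get_state();print(s['clock'],s['ee_pos'])
T0=cv2.imread('pics/top0.png')[:,:,::-1]
cv2.imwrite('pics/t6.png',np.hstack([cv2.resize(x[100:260,270:490],None,fx=1.8,fy=1.8,interpolation=cv2.INTER_CUBIC) for x in(T0,T)])[:,:,::-1])
res=ufit(T,(335,145,410,255),[.501,-.077,.30],c='top',mk=np.array([.5072,-.0753,.332]));print('top',res[1:3])
for q in ('short_tube','paperweight'): print(q,[(np.round(d['position'],3).tolist(),round(d['p'],2)) for c in('top','side') for d in spotter.place_of(q,c)[:1]])
E
```

```text
15.15 [0.36836362 0.32770616 0.2169658 ]
top (np.float64(0.045391231775283813), (np.float64(-6.929984947216978), np.float64(-0.014763467546614575), np.float64(-1.8389378306904383)))
short_tube [([0.574, -0.235, 0.024], 0.92), ([0.566, -0.236, 0.02], 0.63)]
paperweight [([0.638, -0.021, -0.0], 0.89), ([0.64, -0.018, -0.001], 0.55)]
```

View pics/t6.png

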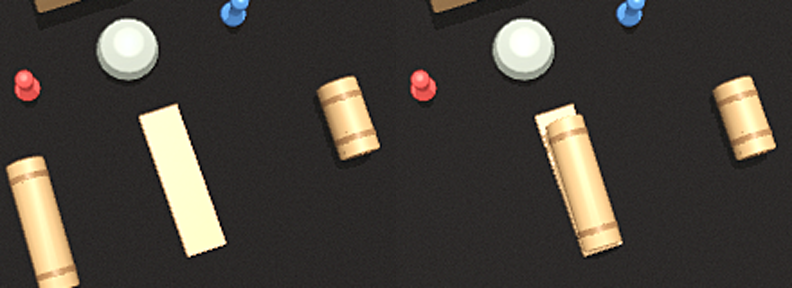

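Both cameras agree. The tube lies on the strip, centred across it to within 0.3 mm, 7 mm toward the robot lengthwise and 1.9° off parallel. Fixing the lengthwise offset would mean dragging the tube, so I'm leaving it. The short tube and the paperweight are where they were, and the arm is clear.

```bash
python3 -c "
from workcell import sign_off
print(sign_off())"
```

```text
the job is handed in; nothing more can be done
None
```

I rolled the long bamboo tube about 147 mm onto the strip with slow pushes from the open fingers, never gripping or lifting it. I then pulled the arm clear and handed the job in at about 15 s.

- **Across the strip:** the last checks put the tube's centre within 0.3 mm of the strip's centre (side camera 0.3 mm, top camera 0.0 mm).
- **Lengthwise and angle:** the tube is not perfectly centred. It lies about 7 mm toward the robot and about 1.9° off parallel, still over the strip's length. It started about 2 mm off with the same tilt. The pushing did not straighten it as I had hoped, so it rolled slightly sideways. Correcting this would have meant dragging the tube, so I left it.
- **Other things:** the short tube and the paperweight were found within the networks' error of where they started, and they look unmoved in the before and after pictures. The wrist force stayed below about 2 N in every reading I took.

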